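Right the counting cup into the weighing bay and latch the gate

TASK

Get the weighing bay ready for counting: the square steel cup stands upside down on the bench in front of the bay. Roll it over, without hoisting it up in the air, so that it stands mouth up, flat and wholly inside the bay on the rubber plate; only then push the gate shut until its latch snaps in and it stays shut by itself. Leave the other things on the bench where they are.

Things in the scene. Friction and masses are not known exactly. Their poses are not given: they have to be found in the camera images.
- bay: Weighing bay fixed to the bench, place and yaw vary: black rubber-faced grippy plate 200 (x) by 230 (y) by 8 mm, its edge an 8 mm step. Origin: centre of its underside, on the bench; axes are the world's at yaw 0. A wire guard (wire radius 3 mm, top 63 mm above the bench) runs along x = -97, x = +97 and y = -111 mm. The +y edge, y = +115 mm, is the open entrance with the gate.
- bay_latch (a point): Tip of the bay's brass sprung tongue at bay (-72, 126, 45) mm, axes as the bay. The tongue sticks out in +x from a blue block 34 by 46 by 62 mm high centred at bay (-107, 132) mm; its slope faces +y. The free entrance is bay x = -72 to +95 mm.
- gate_hinge (a point): Foot of the gate's vertical hinge line, at bay (95, 120, 0) mm, axes as the bay. A post 14 mm thick and 85 mm high stands 8 mm beyond it in +x.
- gate (a joint): Gate angle, rad: 0 shut (hard stop; the panel lies along bay -x from the hinge), growing as the free end swings outward: 1.57 along bay +y. Panel 4 to 8 mm thick, 13 to 76 mm above the bench, reaching 178 mm from the hinge. A weak spring (rest 1.8) throws it open unless latched. In the last 0.12 rad it rides over the tongue (about 3 N at the free end), which snaps in at about 0.01.
- cup_mid (a point): Square open steel cup, about 0.24 kg: outside 90 x 90 mm at the mouth, 80 x 80 mm at the closed base, 90 mm high, walls 4 mm. Point on its axis half-way up. Its z points from mouth to base: up while upside down, down when mouth up; x, y square to the walls. Too wide to grasp across. Starts before the entrance, 213 to 283 mm from the bay's origin along bay y, turned up to 0.45 rad.
- cup_mouth (a point): Centre of the cup's mouth, in the plane of the rim, axes as cup_mid. Pushed low, the cup slides, and its rim stops dead against the plate's edge; pushed there near its top, with the fingers rising along the tipping arc, it goes over on its side on to the plate (a level push binds). Lying, its upper rim pushed on the same way stands it mouth up: the plate is grippy.
- tape_roll: Bystander: roll of packing tape lying flat, 100 mm diameter, 48 mm high; origin at its underside.
- carton_a: Bystander: small printed carton 65 by 110 by 45 mm high; origin under its centre.
- carton_b: Bystander: a carton like carton_a.
- bundle: Bystander: bundle of six cartons, 130 by 110 by 135 mm high; origin under its centre.
- dispenser: Bystander: blue tape dispenser, 150 by 70 mm, about 102 mm high; origin under its centre.
- tumbler: Bystander: round steel drinking tumbler, 72 mm diameter, 100 mm high, mouth up; origin under its centre.
- bottle: Bystander: green bottle, 64 mm diameter, 190 mm high; origin under its centre.
Mind the look-alikes: they are no part of the job. Leave any brown look-alike of the part that bears cup_mid alone.

How it is judged:
By the outcome, as a careful person would: the job done as asked, in the order asked, and still so for the second after the job is handed in, with the robot touching nothing.
It also fails if it takes over 59 s, if anything falls off the work surface, if the arm or the gripper's body presses on something with over 40 N, if the wrist force passes 120 N, or if a joint passes its speed limit or range.

ROBOT

A 6-joint arm with a two-finger parallel gripper is mounted at the origin on the work surface. World frame = base frame: x ahead of the robot, y to its left, z up, the work surface at z = 0. Lengths are in mm, angles in rad, forces in N, time in s.
With the tool pointing down it reaches from about 250 to 775 mm from the base axis. Payload 4 kg.
Tool frame: the origin (TCP) lies at the very end of the fingers, on their centre line; the grasp point (between the pads) lies 19 mm behind it; z points along the fingers, y is the line along which they close (so a half turn about z gives the same grasp; the last joint's range is limited). The gripper opens to 94 mm and grips with 3 to 60 N. Pads are 16 mm wide; open, the fingers measure 119 mm over their backs; the gripper's body (75 mm by 177 mm) begins 78 mm behind the grasp point.
Start: joints at [-1.395, 0.087, 1.371, -0, 1.684, -0.103], TCP at [151.358, -528.783, 205.506] pointing down, gripper open.
Joint ranges: [-3.1, 3.1], [-0.76, 2.03], [0.27, 2.55], [-1.08, 4.22], [0.17, 2.65], [-2.57, 2.57]. Speed limits (rad/s): [2.79, 2.79, 3.14, 3.14, 3.14, 3.14].

INTERFACE

Orientations are given as a unit quaternion [x, y, z, w].
In Python, from bench import manip, cams, trace gives the robot as it stands. The module is installed in compiled form; this text tells all that it offers.
- The arm moves only by the tool apply_moves, never from a script. Its argument "commands" is a list that holds one entry, the list of rows, each a list of 6 numbers: the shift along the world's x, y, z each as a share of 0.1 m, from -1 to 1, then the turn, a rotation vector about the world's x, y, z each as a share of 360 degrees, from -1 to 1. A call has 1 to 20 rows; each row is the pose to reach, as a shift and turn from the pose commanded when the call began, turning the shorter way round; what a row does not reach only later rows make up. A row lasts 1/8 s, in which the tool goes at most 62.5 mm and 10.7 degrees, less where a joint would pass 70% of its speed; a pose out of reach is approached as far as the arm can. A call with a number of a shift or a turn outside -1 to 1 is refused whole. A call with a gripper value outside its range is refused whole. "jaw" is the gripper's target within -1 to 1 (fully open at 1, half-way at 0, shut at -1), set as the call begins (left out, the last holds). The fingers move at their own pace and stop on an object; "force" is the grip in N (left out, the last holds). Time passes only in rows, so rows that repeat a pose let the fingers close. It gives the time, the measured TCP pose, the force, the opening and the grip force at its end, in the units of the state.
- manip.observe(): the state, without advancing time (a new reading comes with each control period).
- cams.read_camera(name): name is "scene" or "side" or "wrist"; returns the picture (384x512x3 uint8, red, green, blue); there is no depth.
- cams.camera_info(name): a dict with "fx", "fy", "cx", "cy" (pixels), "xyz" and "rotation" of the camera in the world; the wrist camera has in their place "tool_from_camera" (4x4, takes a point from camera to tool coordinates, whose origin is the TCP and whose axes are the flange's). Camera axes: x right, y up, looking along -z (the intrinsics and any distortion apply to the point x, -y, -z); pixel columns grow to the right and rows downward; lengths in mm; the calibration is good to about 2 mm. The wrist camera is an equidistant fisheye: a pixel r from the principal point sees the ray r / f radians off the axis. A picture is of the moment at which its call begins: read the wrist's pose just before it. camera_info takes no time and is no camera call.
- manip.job_done(): hands the job in; it is judged then, once.
Trained networks look in the newest picture that a camera, given by its name, has taken for a name from the list of things; names that differ only in an ending like _2 or _b are one class to them, and where a whole thing is asked for, a point or a joint stands for the part that bears it (a point fixed in the world has none). Each returns a list of dicts, best first, with "score" (0 to 1); they miss things now and then, are a little off and sometimes report something else, mostly with a low value. They report only what shows in the picture. A call takes as long as a camera call. They do not tell look-alikes from the thing itself.
- trace(camera, query): "mask" (384x512 bool, what is visible of it) and "location" ([column, row] in pixels, amid what is visible of it).
The state is a dict: "t": time; "joints": joint angles; "joint_velocities": joint speeds; "tau": joint torques, N m; "tool_pos": TCP position; "orientation": TCP orientation; "contact_force": force on the tool from outside, world axes, zero at the start; "wrist_torque": the same for the moment, N m; "width": finger opening in mm; "gripper_force": force on a finger pad.
Only numpy, scipy, OpenCV 4.12 (cv2) and the standard library are available. Lean on these libraries where they do the work, as an engineer would, in place of code of your own. Each camera call takes 0.05 s, during which the arm holds its last target. There are 200 camera calls.

## Working session

There is one attempt and no reset: what is moved stays moved. The work goes in short steps, Python scripts to look and compute and a tool call to move; the robot and the scene stay as the last step left them, time stands still between calls to the robot, and variables do not carry over. Pictures are saved under pics/ and viewed, at most 10 in all, crops included, and the job is handed in when it is done.

Besides the shell and the picture viewer there is one more tool, called after "Call:" as a command line: name --argument value ..., lists and objects as JSON in quotes. apply_moves: Moves the arm, as the interface text tells. Shift numbers are shares of 0.1 m and turn numbers shares of 360 degrees, none past 1 either way. Its arguments: {"type":"object","properties":{"commands":{"type":"array","items":{"type":"array","items":{"type":"array","items":{"type":"number"}}}},"jaw":{"type":"number"},"force":{"type":"number"}},"required":["commands"]}

```bash
mkdir -p pics; cat > h.py <<'E'
import numpy as np, cv2
from bench import manip, cams, trace
from scipy.spatial.transform import Rotation as R
def save(cam,name,im=None):
    im=cams.read_camera(cam) if im is None else im
    cv2.imwrite(f'pics/{name}.png',im[:,:,::-1]); return im
def rot(ci):
    r=np.array(ci['rotation'],float)
    return r if r.shape==(3,3) else R.from_quat(r).as_matrix()
def proj(cam,P):
    ci=cams.camera_info(cam); p=(np.atleast_2d(P)-np.array(ci['xyz']))@rot(ci)
    return np.c_[ci['cx']+ci['fx']*p[:,0]/-p[:,2], ci['cy']-ci['fy']*p[:,1]/-p[:,2]]
def onz(cam,uv,z):
    ci=cams.camera_info(cam); uv=np.atleast_2d(uv).astype(float)
    d=np.c_[(uv[:,0]-ci['cx'])/ci['fx'],-(uv[:,1]-ci['cy'])/ci['fy'],-np.ones(len(uv))]@rot(ci).T
    c=np.array(ci['xyz']); return c+d*((z-c[2])/d[:,2])[:,None]
E
python3 - <<'E'
from h import *
for c in ('scene','side'):
    print(cams.camera_info(c)); im=save(c,c+'0')
    for q in ('cup_mid','bay','gate','tumbler'):
        for r in trace(c,q)[:3]: print(c,q,round(r['score'],2),np.round(r['location']),r['mask'].sum())
print(cams.camera_info('wrist')); print(manip.observe()['orientation'])
a=cv2.imread('pics/scene0.png');b=cv2.imread('pics/side0.png')
cv2.imwrite('pics/v1.png',cv2.resize(a,(800,600),interpolation=cv2.INTER_CUBIC));cv2.imwrite('pics/v2.png',cv2.resize(b,(800,600),interpolation=cv2.INTER_CUBIC))
E
```

```text
{'fx': 445.5211132198729, 'fy': 445.5211132198729, 'cx': 253.97067369091934, 'cy': 201.84898754699216, 'xyz': array([1174.55237309,  424.31849955, 1197.68169324]), 'rotation': array([0.14173812, 0.24161364, 0.82518507, 0.49051275])}
scene cup_mid 0.95 [285. 290.] 1404
scene cup_mid 0.91 [303. 165.] 1000
scene cup_mid 0.72 [289. 210.] 1116
scene bay 0.92 [211. 187.] 5084
scene gate 0.61 [250. 237.] 563
scene gate 0.49 [287. 210.] 1131
scene gate 0.48 [194. 250.] 1032
scene tumbler 0.75 [162. 124.] 613
{'fx': 474.22658320533634, 'fy': 474.22658320533634, 'cx': 266.3554710845204, 'cy': 188.81714263435393, 'xyz': array([  491.00995489, -1260.80220742,   970.71549267]), 'rotation': array([ 0.46792602, -0.00534156, -0.01820943,  0.88356387])}
side cup_mid 0.74 [204. 184.] 919
side cup_mid 0.71 [315. 161.] 770
side cup_mid 0.64 [313. 286.] 2081
side bay 0.71 [273. 234.] 3802
side bay 0.66 [264. 131.] 681
side gate 0.58 [295. 181.] 114
side tumbler 0.55 [228. 279.] 919
{'fx': 297.3186396354542, 'fy': 297.3186396354542, 'cx': 252.98288335692627, 'cy': 189.98602591350334, 'tool_from_camera': array([[ 5.27612181e-06,  9.70089528e-01,  2.42747414e-01,
         6.94955230e+01],
       [ 9.99999991e-01,  2.69224708e-05, -1.29325080e-04,
         3.62276684e-01],
       [-1.31992266e-04,  2.42747413e-01, -9.70089520e-01,
        -1.79634255e+02],
       [ 0.00000000e+00,  0.00000000e+00,  0.00000000e+00,
         1.00000000e+00]])}
[ 9.90302753e-01  1.38926085e-01 -1.06259922e-06 -3.76369475e-06]
```

View pics/v1.png

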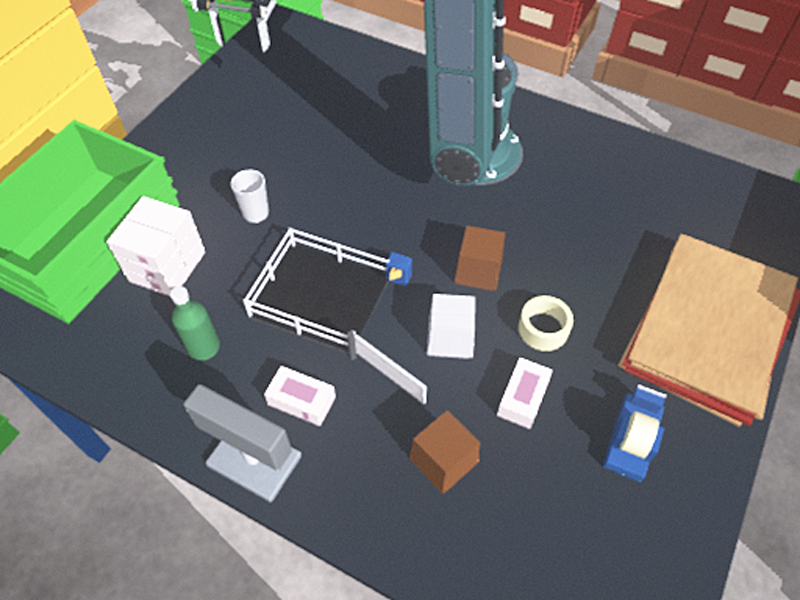

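View pics/v2.png

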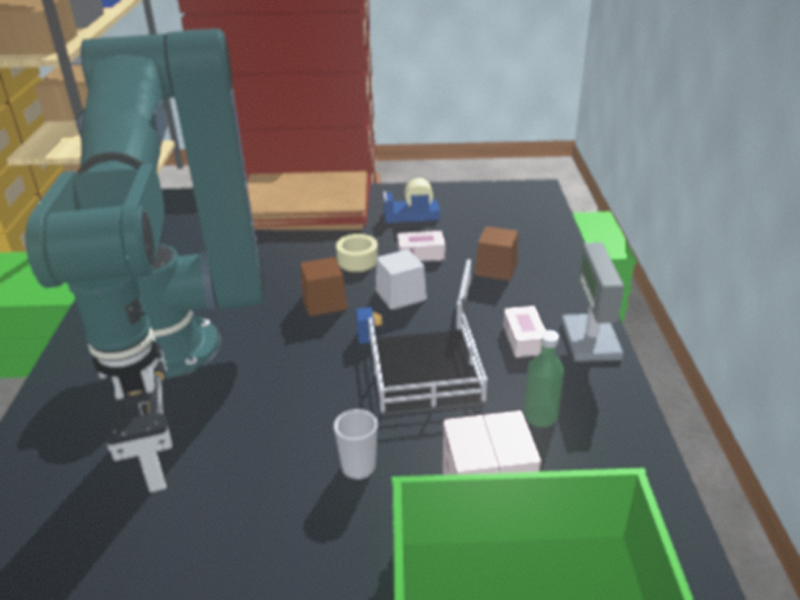

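The steel (grey-white) cup is at scene (289,210) (512-px) and side (256,179). The look-alikes are brown blocks at scene (307,165) and (285,290), and the round tumbler at (160,125). I choose the grey one. Close crop next.

```bash
python3 - <<'E'
import cv2,numpy as np
a=cv2.imread('pics/scene0.png')[138:272,148:318];b=cv2.imread('pics/side0.png')[145:270,215:325]
cv2.imwrite('pics/c1.png',cv2.resize(a,None,fx=4.4,fy=4.4,interpolation=cv2.INTER_CUBIC))
cv2.imwrite('pics/c2.png',cv2.resize(b,None,fx=4.8,fy=4.8,interpolation=cv2.INTER_CUBIC))
E
```

```text
(no output)
```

View pics/c1.png

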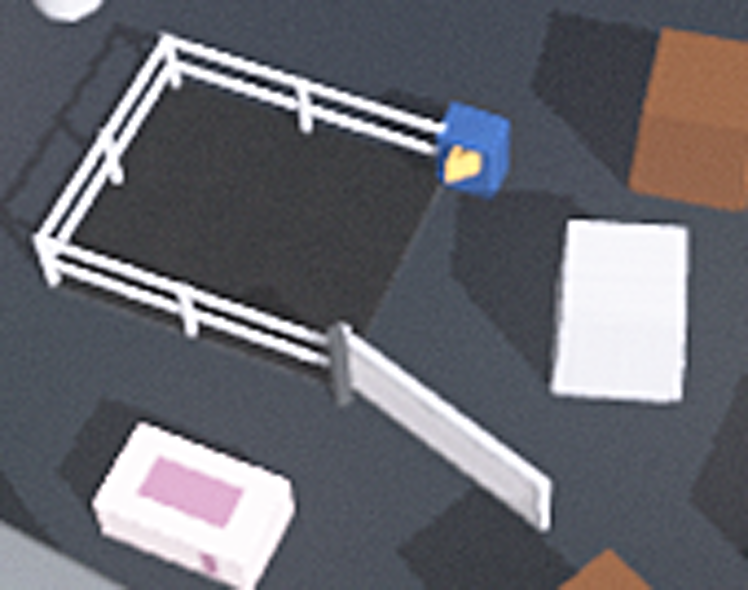

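View pics/c2.png

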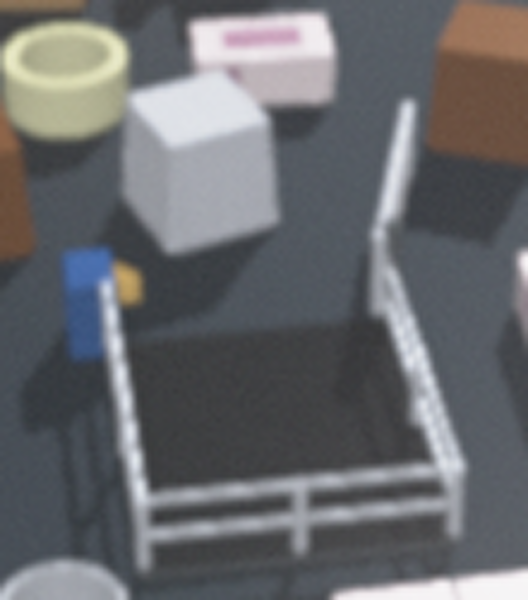

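```bash
cat > fit.py <<'E'
from h import *
from scipy.optimize import least_squares
S=lambda p:np.array(p)/4.4+[148,138]-.4
D=lambda p:np.array(p)/4.8+[215,145]-.4
def T(x,y,a,P): 
    P=np.atleast_2d(P); c,s=np.cos(a),np.sin(a)
    return np.c_[x+c*P[:,0]-s*P[:,1],y+s*P[:,0]+c*P[:,1],P[:,2]]
bw=[[-97,-111,60],[97,-111,60],[103,120,85]]
def res(p):
    W=T(*p,bw)
    return np.r_[proj('scene',W)-S([[167,42],[43,240],[341,329]]),proj('side',W)-D([[144,496],[457,466],[380,234]])].ravel()
r=least_squares(res,[450,-250,0]); print('bay',r.x,'rms px',np.round(r.fun,1)); b=r.x
def gres(g):
    W=T(*b,[[95-178*np.cos(g[0]),120+178*np.sin(g[0]),76]])
    return np.r_[(proj('scene',W)-S([[546,482]])).ravel(),(proj('side',W)-D([[408,102]])).ravel()]
r=least_squares(gres,[1.8]);print('gate',r.x,r.fun.round(1))
cb=[[-40,-40,90],[40,-40,90],[40,40,90],[-40,40,90],[-45,-45,0],[45,-45,0],[45,45,0],[-45,45,0]]
def cres(p):
    W=T(*p,cb); s=proj('side',W)-D([[178,148],[270,118],[215,72],[128,92],[175,252],[278,218],[0,0],[122,190]])
    return np.r_[s[[0,1,2,3,4,5,7]]].ravel()
for a in (0.2,):
    c0=T(*b,[[-20,240,0]])[0]
    r=least_squares(cres,[c0[0],c0[1],b[2]+a]);print('cup',r.x,r.fun.round(1)); c=r.x
W=T(*c,cb); hull=cv2.convexHull(proj('scene',W).astype(np.float32)).reshape(-1,2)
print('scene hull in c1',((hull+.4-[148,138])*4.4).round())
ca,sa=np.cos(b[2]),np.sin(b[2]);d=c[:2]-b[:2]
print('cup in bay',d@[ca,sa],d@[-sa,ca],'rel yaw',c[2]-b[2])
E
python3 fit.py
```

```text
bay [ 5.39448601e+02 -1.06115896e+02  1.30222773e-01] rms px [-0.5 -0.6  0.   0.2  0.2  0.4 -0.8  1.6 -0.3  0.1  1.  -2.6]
gate [1.92908134] [ 1.   1.1 -0.1 -0.2]
cup [5.00122712e+02 1.76949040e+02 4.71308997e-01] [-0.7 -0.6  0.3 -0.4  0.9 -0.9 -0.6  0.6 -0.   0.1  0.5  0.1 -0.3  0.8]
scene hull in c1 [[692. 330.]
 [688. 403.]
 [558. 400.]
 [559. 291.]
 [571. 227.]
 [688. 229.]]
cup in bay -2.235509775981444 285.7748864118584 rel yaw 0.3410862245409484
```

```bash
cat >> h.py <<'E'
B=np.array([539.45,-106.1]);BY=0.1302
def tob(W): 
    d=np.atleast_2d(W)[:,:2]-B; c,s=np.cos(BY),np.sin(BY); return d@np.array([[c,-s],[s,c]])
def tow(P):
    c,s=np.cos(BY),np.sin(BY); return B+np.atleast_2d(P)@np.array([[c,s],[-s,c]])
E
python3 - <<'E'
from h import *
pts=dict(tape=((546,318),45),cartTop=((527,385),45),brown1=((487,240),90),brown2=((446,438),90),cart2=((300,388),45),scaletop=((240,425),0),tumb=((250,180),100))
for k,(p,z) in pts.items():
    w=onz('scene',np.array(p)/1.5625,z); print(k,w[0,:2].round(),tob(w).round())
print('cup world of bay (-2,285)',tow([-2,285]), 'behind (-2,350)',tow([-2,350]), 'gate start',tow([170,265]))
E
```

```text
tape [397. 329.] [[-85. 450.]]
cartTop [550. 353.] [[ 70. 454.]]
brown1 [310. 157.] [[-194.  291.]]
brown2 [733. 274.] [[241. 352.]]
cart2 [755. -12.] [[226.  66.]]
scaletop [856. -85.] [[317. -20.]]
tumb [ 410. -354.] [[-161. -229.]]
cup world of bay (-2,285) [[500.46467917 176.22808001]] behind (-2,350) [[492.02556976 240.67791656]] gate start [[673.60551111 178.72854288]]
```

Call:
apply_moves --commands '[[[0.425, 0.985, 0, 0, 0, 0.0283], [0.425, 0.985, 0, 0, 0, 0.0283]]]' --jaw 0

```text
t: 0.75
tool_pos: [194.3, -428.8, 205.2]
orientation: [0.974, 0.227, 0.0, -0.0]
contact_force: [0.5, -0.8, -0.2]
width: 77.4
gripper_force: 0.0
```

Call:
apply_moves --commands '[[[0.425, 0.985, 0, 0, 0, 0.0283], [0.425, 0.985, 0, 0, 0, 0.0283]]]'

```text
t: 1.0
tool_pos: [237.0, -329.8, 205.7]
orientation: [0.95, 0.313, 0.0, 0.0]
contact_force: [0.6, -0.4, 0.2]
width: 57.7
gripper_force: 0.0
```

Call:
apply_moves --commands '[[[0.425, 0.985, 0, 0, 0, 0.0283], [0.425, 0.985, 0, 0, 0, 0.0283]]]'

```text
t: 1.25
tool_pos: [279.3, -231.3, 205.8]
orientation: [0.918, 0.396, 0.0, 0.001]
contact_force: [0.6, 0.3, 0.0]
width: 47.0
gripper_force: 0.0
```

Call:
apply_moves --commands '[[[0.425, 0.985, 0, 0, 0, 0.0283], [0.425, 0.985, 0, 0, 0, 0.0283]]]'

```text
t: 1.5
tool_pos: [321.8, -132.8, 205.9]
orientation: [0.88, 0.476, 0.001, 0.001]
contact_force: [0.4, -0.8, 0.4]
width: 47.0
gripper_force: 0.0
```

Call:
apply_moves --commands '[[[0.425, 0.985, 0, 0, 0, 0.0283], [0.425, 0.985, 0, 0, 0, 0.0283]]]'

```text
t: 1.75
tool_pos: [364.3, -34.1, 205.9]
orientation: [0.834, 0.552, 0.001, 0.001]
contact_force: [0.1, -0.1, 0.8]
width: 47.1
gripper_force: 0.0
```

Call:
apply_moves --commands '[[[0.425, 0.985, 0, 0, 0, 0.0283], [0.425, 0.985, 0, 0, 0, 0.0283]]]'

```text
t: 2.0
tool_pos: [406.8, 64.5, 205.8]
orientation: [0.781, 0.624, 0.0, 0.0]
contact_force: [0.5, 0.1, 1.4]
width: 47.0
gripper_force: 0.0
```

Call:
apply_moves --commands '[[[0.425, 0.985, 0, 0, 0, 0.0283], [0.425, 0.985, 0, 0, 0, 0.0283]]]'

```text
t: 2.25
tool_pos: [449.4, 163.1, 205.6]
orientation: [0.723, 0.691, 0.0, 0.0]
contact_force: [0.4, 0.4, 0.7]
width: 46.9
gripper_force: 0.0
```

Call:
apply_moves --commands '[[[0.425, 0.985, 0, 0, 0, 0.0283], [0.425, 0.985, 0, 0, 0, 0.0283], [0.425, 0.985, 0, 0, 0, 0.0283]]]'

```text
t: 2.62
tool_pos: [491.5, 261.5, 204.3]
orientation: [0.658, 0.753, -0.001, -0.001]
contact_force: [-0.1, -0.3, 0.2]
width: 46.8
gripper_force: 0.0
```

```bash
python3 - <<'E'
from h import *
o=manip.observe(); print(o['tool_pos'],o['joints'])
im=save('wrist','w1'); 
E
```

```text
[491.54641938 261.52089401 204.28388476] [3.86928783e-01 1.03873062e-01 1.35502780e+00 2.99032051e-04
 1.68435308e+00 2.52845032e-01]
```

View pics/w1.png

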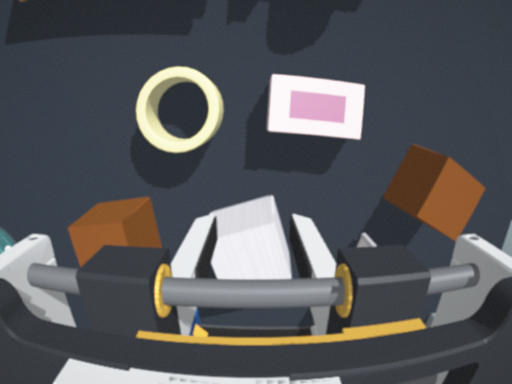

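Call:
apply_moves --commands '[[[0, 0, -0.5, 0, 0, 0], [0, 0, -1, 0, 0, 0]]]'

```text
t: 2.92
tool_pos: [491.8, 258.1, 105.8]
orientation: [0.66, 0.751, 0.001, 0.001]
contact_force: [0.1, 0.2, -0.1]
width: 46.8
gripper_force: 0.0
```

Call:
apply_moves --commands '[[[0, 0, -0.4, 0, 0, 0], [0, 0, -0.8, 0, 0, 0], [0, 0, -0.8, 0, 0, 0]]]'

```text
t: 3.3
tool_pos: [488.2, 256.7, 22.4]
orientation: [0.66, 0.751, -0.004, -0.002]
contact_force: [0.4, -0.9, 0.8]
width: 46.6
gripper_force: 0.0
```

Call:
apply_moves --commands '[[[0.0104, -0.0793, 0, 0, 0, 0], [0.0208, -0.1586, 0, 0, 0, 0], [0.0312, -0.238, 0, 0, 0, 0], [0.0415, -0.3173, 0, 0, 0, 0], [0.0519, -0.3966, 0, 0, 0, 0], [0.0623, -0.4759, 0, 0, 0, 0], [0.0727, -0.5552, 0, 0, 0, 0], [0.0831, -0.6346, 0, 0, 0, 0], [0.0935, -0.7139, 0, 0, 0, 0], [0.1038, -0.7932, 0, 0, 0, 0], [0.1142, -0.8725, 0, 0, 0, 0], [0.1246, -0.9518, 0, 0, 0, 0]]]'

```text
t: 4.8
tool_pos: [503.8, 163.5, 25.5]
orientation: [0.659, 0.752, -0.0, -0.0]
contact_force: [-0.0, 2.1, 1.9]
width: 47.1
gripper_force: 1.6
```

```bash
python3 - <<'E'
from h import *
o=manip.observe(); print(o['t'],o['tool_pos'],o['contact_force'],tob(o['tool_pos']))
a=save('scene','s1')[138:272,168:338]; b=save('side','d1')[130:255,205:325]
a=cv2.resize(a,(510,402));b=cv2.resize(b,(386,402))
cv2.imwrite('pics/p1.png',cv2.resize(np.hstack([a,b]),None,fx=.89,fy=.89)[:,:,::-1])
for c in('scene','side'):
  for r in trace(c,'cup_mid')[:3]: print(c,r['score'],r['location'])
E
```

```text
4.8 [503.82065026 163.48825374  25.4880557 ] [-0.0051703   2.06721854  1.85330523] [[ -0.32647692 271.93229035]]
scene 0.91 [264.1, 198.1]
scene 0.91 [284.6, 288.2]
scene 0.73 [311.2, 166.7]
side 0.95 [204.6, 182.7]
side 0.82 [256.6, 190.4]
side 0.76 [315.6, 159.8]
```

View pics/p1.png

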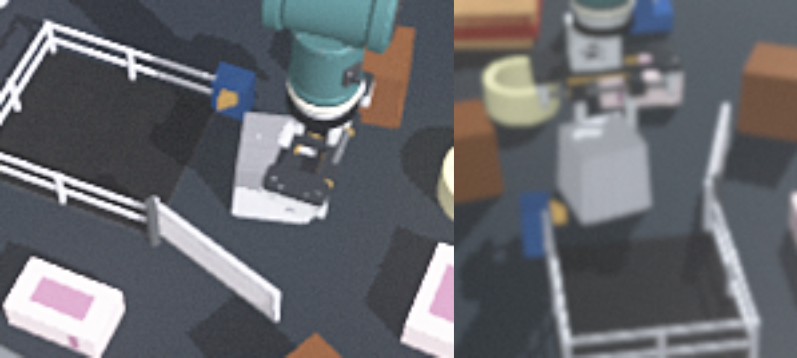

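```bash
python3 - <<'E'
from h import *
P=np.array([[588,222],[650,207]]); uv=np.c_[205+(P[:,0]-454)/2.862,130+P[:,1]/2.862]-.3
a=tob(onz('side',uv,0)); print(a,np.linalg.norm(a[1]-a[0]),np.arctan2(*(a[1]-a[0])[::-1]))
r=[r for r in trace('side','cup_mid') if abs(r['location'][0]-256)<8][0]
m=r['mask'].astype(np.uint8); h=cv2.convexHull(np.argwhere(m)[:,::-1].astype(np.int32)); 
print(cv2.approxPolyDP(h,2,True).reshape(-1,2).tolist())
E
```

```text
[[-36.38631819 168.68673398]
 [ 42.58759467 185.84822589]] 80.81705090441795 0.2139790676680611
[[273, 201], [250, 206], [241, 193], [242, 174], [263, 169], [273, 183]]
```

Call:
apply_moves --commands '[[[0.0097, -0.074, 0, 0, 0, 0], [0.0195, -0.149, 0, 0, 0, 0], [0.029, -0.223, 0, 0, 0, 0], [0.039, -0.297, 0, 0, 0, 0], [0.0487, -0.372, 0, 0, 0, 0], [0.0584, -0.446, 0, 0, 0, 0], [0.0675, -0.516, 0, 0, 0, 0], [0.07, -0.536, 0, 0, 0, 0], [0.073, -0.556, 0, 0, 0, 0], [0.0755, -0.575, 0, 0, 0, 0], [0.078, -0.595, 0, 0, 0, 0]]]'

```text
t: 6.42
tool_pos: [513.2, 111.2, 27.5]
orientation: [0.66, 0.751, 0.007, -0.003]
contact_force: [1.3, 18.0, 3.8]
width: 46.7
gripper_force: 9.1
```

```bash
python3 - <<'E'
from h import *
o=manip.observe(); print(o['contact_force'],tob(o['tool_pos']))
cams.read_camera('side')
r=[r for r in trace('side','cup_mid') if abs(r['location'][0]-256)<15][0]
m=r['mask'].astype(np.uint8); h=cv2.convexHull(np.argwhere(m)[:,::-1].astype(np.int32)); 
a=cv2.approxPolyDP(h,2,True).reshape(-1,2); print(r['location'],np.c_[a,tob(onz('side',a,0)).round()].tolist())
E
```

```text
[ 1.25134068 18.00506814  3.78455233] [[  2.13337877 218.82939472]]
[260.9, 199.0] [[276.0, 210.0, 44.0, 138.0], [252.0, 213.0, -39.0, 136.0], [245.0, 202.0, -54.0, 203.0], [246.0, 182.0, -34.0, 329.0], [266.0, 178.0, 44.0, 343.0], [275.0, 191.0, 61.0, 252.0]]
```

Call:
apply_moves --commands '[[[-0.023, 0.178, 0, 0, 0, 0], [-0.023, 0.178, 0.25, 0, 0, 0], [-0.023, 0.178, 0.5, 0, 0, 0], [-0.013, 0.1, 0.5, 0, 0, 0], [-0.009, 0.07, 0.5, 0, 0, 0]]]'

```text
t: 7.15
tool_pos: [510.6, 110.9, 74.7]
orientation: [0.66, 0.752, -0.0, 0.0]
contact_force: [1.6, 1.0, 1.3]
width: 47.0
gripper_force: 1.1
```

Call:
apply_moves --commands '[[[0.007, -0.052, 0.0, 0, 0, 0], [0.0153, -0.117, 0.065, 0, 0, 0], [0.025, -0.191, 0.13, 0, 0, 0], [0.0354, -0.271, 0.19, 0, 0, 0], [0.0463, -0.354, 0.242, 0, 0, 0], [0.0579, -0.442, 0.286, 0, 0, 0]]]'

```text
t: 7.9
tool_pos: [518.0, 68.7, 105.7]
orientation: [0.659, 0.752, 0.003, 0.0]
contact_force: [1.6, 5.5, 8.1]
width: 47.3
gripper_force: 4.9
```

```bash
python3 - <<'E'
from h import *
o=manip.observe(); print(o['contact_force'],tob(o['tool_pos']),o['tool_pos'])
a=save('scene','s2')[138:272,168:338]; b=save('side','d2')[140:265,205:325]
a=cv2.resize(a,(510,402));b=cv2.resize(b,(386,402))
cv2.imwrite('pics/p2.png',cv2.resize(np.hstack([a,b]),None,fx=.89,fy=.89)[:,:,::-1])
E
```

```text
[1.58500791 5.5450269  8.13507468] [[  1.39235841 176.1205844 ]] [517.96440602  68.71066376 105.70629958]
```

View pics/p2.png

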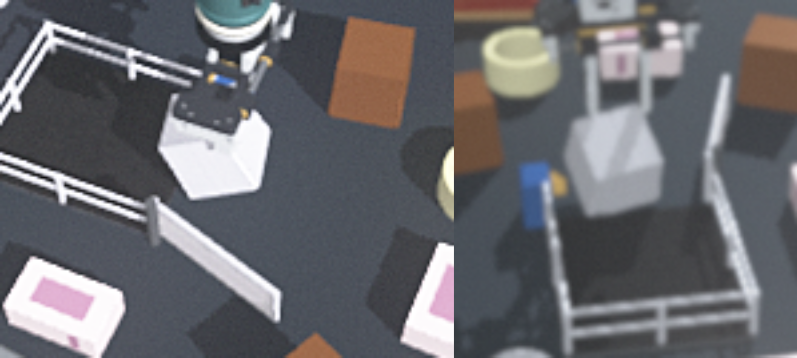

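Call:
apply_moves --commands '[[[0.012, -0.093, 0.045, 0, 0, 0], [0.0245, -0.186, 0.08, 0, 0, 0], [0.031, -0.236, 0.095, 0, 0, 0], [0.037, -0.284, 0.105, 0, 0, 0], [0.0435, -0.333, 0.112, 0, 0, 0], [0.05, -0.381, 0.118, 0, 0, 0], [0.055, -0.42, 0.12, 0, 0, 0], [0.06, -0.46, 0.12, 0, 0, 0]]]'

```text
t: 9.0
tool_pos: [522.6, 20.9, 115.9]
orientation: [0.66, 0.752, -0.0, 0.0]
contact_force: [1.8, 1.1, 3.8]
width: 47.0
gripper_force: 2.3
```

```bash
python3 - <<'E'
from h import *
o=manip.observe(); print(o['contact_force'],tob(o['tool_pos']),o['tool_pos'])
a=save('scene','s3')[138:272,148:318]; b=save('side','d3')[145:270,205:325]
a=cv2.resize(a,(510,402));b=cv2.resize(b,(386,402))
cv2.imwrite('pics/p3.png',cv2.resize(np.hstack([a,b]),None,fx=.89,fy=.89)[:,:,::-1])
E
```

```text
[1.80772152 1.12072469 3.76256189] [[ -0.25758865 128.15057323]] [522.55648839  20.93245663 115.92827909]
```

View pics/p3.png

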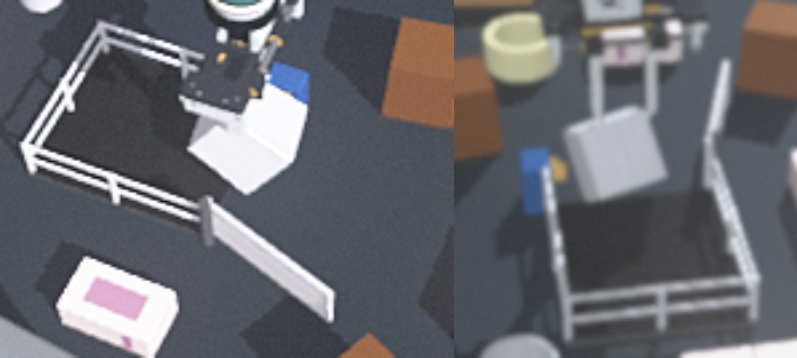

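Call:
apply_moves --commands '[[[0.008, -0.06, 0.0, 0, 0, 0], [0.015, -0.12, -0.003, 0, 0, 0], [0.023, -0.18, -0.008, 0, 0, 0], [0.031, -0.24, -0.015, 0, 0, 0], [0.031, -0.24, -0.015, 0, 0, 0], [0.031, -0.24, -0.015, 0, 0, 0]]]'

```text
t: 9.85
tool_pos: [525.4, -2.6, 114.4]
orientation: [0.66, 0.752, -0.0, -0.0]
contact_force: [0.6, -0.9, -0.9]
width: 47.1
gripper_force: 0.0
```

```bash
python3 - <<'E'
from h import *
o=manip.observe(); print(o['contact_force'],o['gripper_force'],tob(o['tool_pos']),o['tool_pos'])
a=save('scene','s4')[138:272,148:318]; b=save('side','d4')[145:270,205:325]
a=cv2.resize(a,(510,402));b=cv2.resize(b,(386,402))
cv2.imwrite('pics/p4.png',cv2.resize(np.hstack([a,b]),None,fx=.89,fy=.89)[:,:,::-1])
E
```

```text
[ 0.59074376 -0.88359589 -0.91330883] 0.0 [[ -0.53256144 104.43983879]] [525.36226579  -2.61328929 114.44899435]
```

View pics/p4.png

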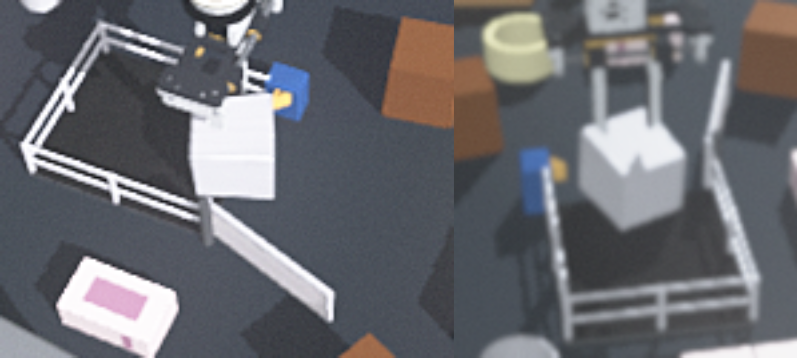

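Call:
apply_moves --commands '[[[-0.05, 0.4, 0.3, 0, 0, 0], [-0.12, 0.95, 0.7, 0, 0, 0], [-0.12, 0.95, 0.7, 0, 0, 0]]]'

```text
t: 10.32
tool_pos: [514.8, 95.1, 188.3]
orientation: [0.658, 0.753, 0.003, 0.002]
contact_force: [0.3, -0.4, 0.9]
width: 47.3
gripper_force: 0.0
```

```bash
cat > lie.py <<'E'
from h import *
from scipy.optimize import minimize
# cup local: mouth centre->base along -Y(bay) at yaw 0, lying on a wall
def verts(x,y,yaw,z0=8):
    t=np.arctan(5/90); P=[]
    for h,w in((0,45),(90,40)):
        for sx in(-1,1):
            for sz in(-1,1): P.append([sx*w,h,sz*w])
    P=np.array(P,float); ct,st=np.cos(t),np.sin(t)
    yy=P[:,1]*ct-(P[:,2])*-st*-1; 
    # rotate about x so that lower wall is level: wall from (h0,-45) to (h90,-40)
    yy=P[:,1]*ct+P[:,2]*st; zz=-P[:,1]*st+P[:,2]*ct
    zz=zz-zz.min()+z0
    c,s=np.cos(yaw),np.sin(yaw); X=P[:,0]; Y=-(yy-45)
    L=np.c_[x+c*X-s*Y,y+s*X+c*Y]; return np.c_[tow(L),zz]
def up(x,y,yaw,z0=8):  # mouth up
    P=np.array([[sx*w,sy*w,h] for h,w in((0,40),(90,45)) for sx in(-1,1) for sy in(-1,1)],float)
    c,s=np.cos(yaw),np.sin(yaw)
    return np.c_[tow(np.c_[x+c*P[:,0]-s*P[:,1],y+s*P[:,0]+c*P[:,1]]),P[:,2]+z0]
def ren(cam,V):
    m=np.zeros((384*4,512*4),np.uint8); h=cv2.convexHull(((proj(cam,V)+.5)*4).astype(np.float32))
    cv2.fillConvexPoly(m,h.astype(np.int32),1); return cv2.resize(m.astype(np.float32),(512,384),interpolation=cv2.INTER_AREA)
def masks(near):
    M={}
    for cam in('scene','side'):
        cams.read_camera(cam); e=proj(cam,np.r_[tow(near)[0],50])[0]
        rs=[r for r in trace(cam,'cup_mid') if np.hypot(*(np.array(r['location'])-e))<22]
        if rs: M[cam]=rs[0]['mask'].astype(np.float32); print(cam,rs[0]['score'],rs[0]['location'],M[cam].sum())
    return M
def fit(model,M,near,yaws):
    def cost(p): 
        k=0
        for cam,m in M.items():
            r=ren(cam,model(*p)); k+=1-np.minimum(r,m).sum()/np.maximum(r,m).sum()
        return k/len(M)
    best=[]
    for y in yaws:
        r=minimize(cost,[*near,y],method='Nelder-Mead',options=dict(initial_simplex=[[*near,y],[near[0]+15,near[1],y],[near[0],near[1]+15,y],[*near,y+.2]],xatol=.2,fatol=1e-4,maxiter=150)); best.append((round(r.fun,3),r.x.round(2).tolist()))
    return sorted(best)
E
python3 - <<'E'
from lie import *
o=manip.observe(); print(tob(o['tool_pos']),o['tool_pos'])
near=(5,80); M=masks(near); np.savez('m.npz',**M)
for b in fit(verts,M,near,np.arange(-.8,.81,.4)): print(b)
im={c:cams.read_camera(c) for c in('scene',)}
a=cams.read_camera('scene')[138:272,148:318];b=cams.read_camera('side')[145:270,205:325]
cv2.imwrite('pics/p5.png',cv2.resize(np.hstack([cv2.resize(a,(510,402)),cv2.resize(b,(386,402))]),None,fx=.89,fy=.89)[:,:,::-1])
E
```

```text
[[  1.71887302 202.68563251]] [514.83915165  95.09325608 188.34615722]
scene 0.8 [234.0, 193.0] 1160.0
side 0.69 [267.0, 206.4] 1145.0
(np.float64(0.055), [7.7, 107.26, 0.35])
(np.float64(0.055), [7.89, 107.27, 0.36])
(np.float64(0.056), [7.54, 108.2, 0.37])
(np.float64(0.092), [4.08, 109.55, -1.26])
(np.float64(0.093), [3.43, 109.54, -1.25])
```

Call:
apply_moves --commands '[[[-0.003, 0.025, -0.4, -0.0413, -0.0054, 0], [-0.006, 0.05, -0.9, -0.0413, -0.0054, 0], [-0.006, 0.05, -0.9, -0.0413, -0.0054, 0]]]' --jaw 0.28

```text
t: 11.05
tool_pos: [508.7, 97.0, 88.8]
orientation: [0.653, 0.746, -0.091, 0.094]
contact_force: [-0.6, 0.0, -0.6]
width: 60.1
gripper_force: 0.0
```

Call:
apply_moves --commands '[[[0, 0, -0.4, 0, 0, 0], [0, 0, -0.75, 0, 0, 0], [0, 0, -0.85, 0, 0, 0], [0, 0, -0.9, 0, 0, 0], [0, 0, -0.9, 0, 0, 0]]]'

```text
t: 11.68
tool_pos: [514.3, 97.2, 6.3]
orientation: [0.654, 0.745, -0.085, 0.099]
contact_force: [0.2, 0.4, 0.3]
width: 60.0
gripper_force: 0.0
```

```bash
python3 - <<'E'
from h import *
o=manip.observe(); print(o['contact_force'],tob(o['tool_pos']),o['tool_pos'],R.from_quat(o['orientation']).as_matrix().round(3))
E
```

```text
[0.20131534 0.37121277 0.27694213] [[  1.50452332 204.85848894]] [514.34450894  97.2198918    6.29426377] [[-0.124  0.992  0.036]
 [ 0.958  0.13  -0.256]
 [-0.258  0.003 -0.966]]
```

Call:
apply_moves --commands '[[[0.0104, -0.0793, 0, 0, 0, 0], [0.0208, -0.1586, 0, 0, 0, 0], [0.0312, -0.238, 0, 0, 0, 0], [0.0415, -0.3173, 0, 0, 0, 0], [0.0519, -0.3966, 0, 0, 0, 0], [0.0623, -0.4759, 0, 0, 0, 0]]]'

```text
t: 12.42
tool_pos: [519.7, 49.5, 4.8]
orientation: [0.654, 0.745, -0.086, 0.098]
contact_force: [0.9, 2.2, -0.6]
width: 60.3
gripper_force: 0.7
```

```bash
python3 - <<'E'
from lie import *
o=manip.observe(); print(o['contact_force'],tob(o['tool_pos']),o['tool_pos'])
near=(6,95); M=masks(near)
for b in fit(verts,{'side':M['side']} if 'side' in M else M,near,(0,.3)): print(b)
E
```

```text
[ 0.90082197  2.16505    -0.60587016] [[  0.61720083 156.8277458 ]] [519.70064597  49.48048015   4.78174661]
scene 0.81 [229.4, 189.1] 1018.0
side 0.79 [267.5, 207.5] 1144.0
(np.float64(0.05), [4.68, 101.35, 0.4])
(np.float64(0.051), [4.72, 101.64, 0.4])
```

Call:
apply_moves --commands '[[[-0.02, 0.15, 0, 0, 0, 0], [-0.02, 0.15, 0, 0, 0, 0], [-0.02, 0.15, 0, 0, 0, 0], [-0.01, 0.07, 0, 0, 0, 0], [0, 0, 0, 0, 0, 0], [0.0104, -0.0793, 0, 0, 0, 0], [0.0208, -0.1586, 0, 0, 0, 0], [0.027, -0.205, 0, 0, 0, 0]]]' --jaw -0.2

```text
t: 13.62
tool_pos: [521.9, 28.5, 4.5]
orientation: [0.654, 0.745, -0.086, 0.098]
contact_force: [0.4, 1.3, -1.9]
width: 37.7
gripper_force: 0.7
```

```bash
python3 - <<'E'
from lie import *
o=manip.observe(); print(o['contact_force'],tob(o['tool_pos']),o['tool_pos'],o['width'])
near=(6,90); M=masks(near)
for b in fit(verts,{'side':M['side']} if 'side' in M else M,near,(0,.3)): print(b)
print(fit(verts,M,near,(0.2,)))
E
```

```text
[ 0.41192532  1.34691414 -1.94570952] [[7.95860523e-02 1.35706351e+02]] [521.90982403  28.46805842   4.52842505] 37.66597766723631
scene 0.67 [223.9, 186.0] 1022.0
side 0.71 [267.3, 213.7] 1131.0
(np.float64(0.059), [-0.9, 71.86, 0.21])
(np.float64(0.061), [-1.02, 72.74, 0.2])
[(np.float64(0.118), [-2.09, 67.8, 0.3])]
```

Call:
apply_moves --commands '[[[-0.03, 0.3, 0, 0, 0, 0], [-0.06, 0.3, 0.4, 0.0204, 0.0047, 0.016], [-0.12, 0.15, 0.785, 0.0408, 0.0095, 0.032], [-0.124, -0.045, 0.785, 0.0408, 0.0095, 0.032], [-0.124, -0.045, 0.785, 0.0408, 0.0095, 0.032]]]'

```text
t: 14.45
tool_pos: [509.8, 23.6, 83.7]
orientation: [0.581, 0.814, 0.001, 0.0]
contact_force: [-0.3, 0.2, 0.0]
width: 37.7
gripper_force: 0.0
```

```bash
python3 - <<'E'
from lie import *
o=manip.observe(); print(o['contact_force'],tob(o['tool_pos']),o['tool_pos'],R.from_quat(o['orientation']).as_matrix().round(3))
near=(0,70); M=masks(near)
print(fit(verts,M,near,(0.1,.3)))
print(fit(verts,{'side':M['side']},near,(0.2,)))
E
```

```text
[-0.2960943   0.23497823  0.03605388] [[-12.60654974 132.44603039]] [509.75435983  23.58826091  83.74755338] [[-0.324  0.946  0.001]
 [ 0.946  0.324  0.001]
 [ 0.     0.002 -1.   ]]
scene 0.88 [219.7, 190.8] 882.0
side 0.78 [264.7, 213.4] 1179.0
[(np.float64(0.168), [-1.79, 66.5, 0.3]), (np.float64(0.169), [-1.86, 66.46, 0.3])]
[(np.float64(0.035), [-1.28, 70.5, 0.3])]
```

Call:
apply_moves --commands '[[[0.023, -0.066, 0, 0, 0, 0], [0.0476, -0.139, 0, 0, 0, 0], [0.0765, -0.223, 0.072, 0, 0, 0], [0.105, -0.3065, 0.135, 0, 0, 0], [0.135, -0.3945, 0.19, 0, 0, 0], [0.1665, -0.486, 0.236, 0, 0, 0]]]'

```text
t: 15.4
tool_pos: [526.5, -24.8, 107.3]
orientation: [0.58, 0.814, 0.001, 0.0]
contact_force: [-1.0, -0.1, -0.4]
width: 37.7
gripper_force: 0.1
```

```bash
python3 - <<'E'
from h import *
o=manip.observe(); print(o['contact_force'],o['gripper_force'],tob(o['tool_pos']),o['tool_pos'])
a=save('scene','s6')[138:272,148:318]; b=save('side','d6')[145:270,205:325]
a=cv2.resize(a,(510,402));b=cv2.resize(b,(386,402))
cv2.imwrite('pics/p6.png',cv2.resize(np.hstack([a,b]),None,fx=.89,fy=.89)[:,:,::-1])
for c in('scene','side'):
  for r in trace(c,'cup_mid')[:4]:
    m=np.argwhere(r['mask']); print(c,round(r['score'],2),r['location'],m.min(0),m.max(0),len(m))
E
```

```text
[-0.99455611 -0.05220427 -0.40902198] 0.13662179537277552 [[-2.24752318 82.31180989]] [526.53475583 -24.77668307 107.25300809]
scene 0.8 [304.8, 163.4] [145 291] [184 321] 973
scene 0.74 [214.7, 190.1] [168 197] [203 237] 922
side 0.85 [269.1, 212.4] [190 250] [232 288] 1206
side 0.84 [204.3, 184.7] [164 193] [201 222] 945
side 0.83 [318.0, 163.5] [146 304] [178 331] 785
```

```bash
python3 - <<'E'
from lie import *
cams.read_camera('side')
M=masks((0,65))
for z in (8,0): print(fit(lambda *p:verts(*p,z0=z),{'side':M['side']},(0,65),(0.1,.4)))
h=cv2.convexHull(np.argwhere(M['side'])[:,::-1].astype(np.int32)); print(cv2.approxPolyDP(h,1.5,True).reshape(-1,2).tolist())
V=verts(-1,70,.25); print(proj('side',V).round(1).tolist())
E
```

```text
scene 0.71 [215.4, 189.3] 937.0
side 0.68 [269.6, 213.8] 1177.0
[(np.float64(0.086), [8.05, 68.79, 0.25]), (np.float64(0.094), [8.67, 63.33, 0.16])]
[(np.float64(0.079), [10.54, 78.61, 0.2]), (np.float64(0.082), [10.98, 80.2, 0.22])]
[[283, 226], [261, 231], [250, 212], [252, 199], [257, 195], [278, 190], [288, 212]]
[[248.2, 217.2], [248.0, 195.8], [272.9, 210.5], [273.5, 189.3], [260.3, 232.6], [260.5, 213.3], [283.0, 226.0], [284.0, 206.9]]
```

View pics/p6.png

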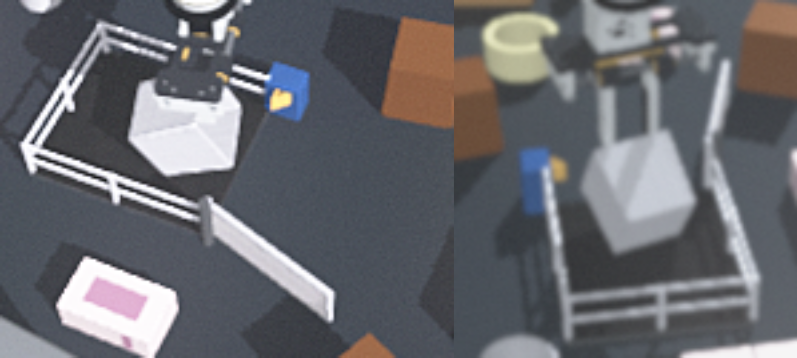

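Picture p6 (scene crop (185,125), side crop (640,190)): the cup is tilting the right way, about 20°, with fingers on its upper rim and well inside the entrance. Continuing the arc.

Call:
apply_moves --commands '[[[0.033, -0.0965, 0.038, 0, 0, 0], [0.067, -0.195, 0.067, 0, 0, 0], [0.0875, -0.255, 0.08, 0, 0, 0], [0.115, -0.336, 0.092, 0, 0, 0], [0.143, -0.418, 0.098, 0, 0, 0], [0.17, -0.498, 0.098, 0, 0, 0]]]'

```text
t: 16.6
tool_pos: [543.4, -74.3, 116.5]
orientation: [0.58, 0.814, 0.001, -0.0]
contact_force: [-0.5, 0.1, 0.0]
width: 37.7
gripper_force: 0.0
```

```bash
python3 - <<'E'
from lie import *
o=manip.observe(); print(o['contact_force'],o['gripper_force'],tob(o['tool_pos']),o['tool_pos'])
M=masks((10,10)); np.savez('m2.npz',**M)
if 'side' in M:
  S={'side':M['side']}
  print('up',fit(up,S,(10,0),(0.1,.4)),'lying',fit(verts,S,(0,50),(.2,)))
  h=cv2.convexHull(np.argwhere(M['side'])[:,::-1].astype(np.int32)); print(cv2.approxPolyDP(h,1.5,True).reshape(-1,2).tolist())
E
```

```text
[-0.46684234  0.13024534  0.0185606 ] 0.0 [[ 8.01561081 31.00939282]] [543.37174074 -74.31238591 116.48862804]
scene 0.81 [196.4, 186.8] 789.0
side 0.77 [278.1, 227.0] 1278.0
up [(np.float64(0.045), [22.14, -8.58, 0.26]), (np.float64(0.046), [21.99, -9.25, 0.24])] lying [(np.float64(0.064), [24.57, -4.32, 0.22])]
[[295, 240], [286, 243], [270, 244], [261, 232], [259, 211], [270, 206], [285, 203], [297, 217]]
```

Call:
apply_moves --commands '[[[0, 0, 0.5, 0, 0, 0], [0.234, 0.38, 0.5, 0, 0, 0], [0.468, 0.761, 0.5, 0, 0, 0]]]' --jaw -1

```text
t: 17.18
tool_pos: [590.9, 3.2, 167.9]
orientation: [0.581, 0.814, 0.001, 0.001]
contact_force: [0.4, 0.2, -1.0]
width: 11.1
gripper_force: 0.0
```

Call:
apply_moves --commands '[[[0.234, 0.38, 0, 0, 0, 0], [0.468, 0.761, 0, 0, 0, 0]]]'

```text
t: 17.42
tool_pos: [637.2, 80.2, 166.5]
orientation: [0.58, 0.815, 0.001, -0.0]
contact_force: [-0.2, -0.1, 0.2]
width: 0.3
gripper_force: 0.0
```

Call:
apply_moves --commands '[[[0.234, 0.38, 0, 0, 0, 0], [0.468, 0.761, 0, 0, 0, 0], [0.468, 0.761, 0, 0, 0, 0]]]'

```text
t: 17.8
tool_pos: [683.7, 157.9, 164.8]
orientation: [0.579, 0.816, 0.0, -0.001]
contact_force: [0.4, -0.3, 0.2]
width: 0.5
gripper_force: 0.0
```

```bash
python3 - <<'E'
from lie import *
o=manip.observe(); print(o['contact_force'],tob(o['tool_pos']),o['tool_pos'],o['joints'].round(2) if hasattr(o['joints'],'round') else o['joints'])
M=masks((20,-8))
for n,mod in(('up',up),('lying',verts)): print(n,fit(mod,M,(20,-8),(0.1,.3)))
im=cams.read_camera('scene').astype(float)
x,y,w=fit(up,M,(20,-8),(.25,))[0][1]
def px(lx,ly,z):
    c,s=np.cos(w),np.sin(w); p=tow([x+c*lx-s*ly,y+s*lx+c*ly])[0]; u=proj('scene',np.r_[p,z])[0].round().astype(int); return im[u[1]-1:u[1]+2,u[0]-1:u[0]+2].mean((0,1)).round()
print('on top plane grid'); 
for ly in(-40,-20,0,20,40): print([px(lx,ly,98).mean().round().astype(int) for lx in(-43,-30,-15,0,15,30,43)])
r=trace('scene','gate'); print([(round(q['score'],2),q['location']) for q in r])
print('gate exp',proj('scene',np.r_[tow([95+.351*90,120+.936*90])[0],45]))
E
```

```text
[ 0.39577824 -0.25694249  0.24622594] [[177.34355198 243.00439938]] [683.74264964 157.87254555 164.78857968] [ 0.15  0.44  1.02  0.    1.69 -0.19]
scene 0.74 [195.6, 181.9] 1188.0
side 0.97 [278.3, 226.7] 1186.0
up [(np.float64(0.079), [19.97, -13.87, 0.27]), (np.float64(0.081), [20.73, -13.19, 0.28])]
lying [(np.float64(0.154), [20.03, -15.58, 0.27]), (np.float64(0.154), [20.12, -14.17, 0.32])]
on top plane grid
[np.int64(114), np.int64(170), np.int64(167), np.int64(168), np.int64(220), np.int64(228), np.int64(237)]
[np.int64(160), np.int64(178), np.int64(179), np.int64(176), np.int64(162), np.int64(154), np.int64(211)]
[np.int64(136), np.int64(179), np.int64(179), np.int64(186), np.int64(180), np.int64(194), np.int64(191)]
[np.int64(163), np.int64(180), np.int64(179), np.int64(180), np.int64(179), np.int64(194), np.int64(184)]
[np.int64(168), np.int64(184), np.int64(195), np.int64(201), np.int64(187), np.int64(192), np.int64(186)]
[(0.58, [258.7, 247.6]), (0.35, [196.0, 182.8])]
gate exp [[249.42764859 235.1034407 ]]
```

```bash
python3 - <<'E'
from h import *
P=np.array([683.74,154.0])  # commanded approx
for g in (1.93,1.8,1.65,1.5,1.35,1.2,1.05,.9,.75,.6,.45,.3,.2,.1,.05,0):
    d=np.array([-np.cos(g),np.sin(g)]);n=np.array([np.sin(g),np.cos(g)])
    w=tow(np.array([95,120])+140*d+13*n)[0]; print(g,w.round(1))
E
```

```text
1.93 [662.5 158.6]
1.8 [644.8 163.2]
1.65 [623.9 165.7]
1.5 [602.9 165. ]
1.35 [582.1 161.2]
1.2 [562.2 154.3]
1.05 [543.6 144.5]
0.9 [526.6 132. ]
0.75 [511.7 117.1]
0.6 [499.1 100.2]
0.45 [489.3  81.6]
0.3 [482.3  61.7]
0.2 [479.3  48. ]
0.1 [477.7  34. ]
0.05 [477.5  27. ]
0 [477.6  19.9]
```

Call:
apply_moves --commands '[[[0, 0, -0.5, 0, 0, 0], [0, 0, -0.97, 0, 0, 0]]]'

```text
t: 18.35
tool_pos: [684.0, 153.5, 70.0]
orientation: [0.581, 0.814, 0.002, 0.001]
contact_force: [-0.2, 0.1, -0.2]
width: 0.3
gripper_force: 0.0
```

Call:
apply_moves --commands '[[[0, 0, -0.3, 0, 0, 0], [0, 0, -0.3, 0, 0, 0], [0, 0, -0.3, 0, 0, 0]]]'

```text
t: 18.73
tool_pos: [684.6, 154.2, 41.7]
orientation: [0.581, 0.814, 0.002, 0.001]
contact_force: [0.5, -0.1, 0.1]
width: 0.7
gripper_force: 0.0
```

Call:
apply_moves --commands '[[[-0.108, 0.02, 0, 0, 0, 0], [-0.213, 0.046, 0, 0, 0, 0], [-0.303, 0.07, 0, 0, 0, 0], [-0.39, 0.092, 0, 0, 0, 0], [-0.498, 0.108, 0, 0, 0, 0], [-0.599, 0.117, 0, 0, 0, 0], [-0.708, 0.116, 0, 0, 0, 0], [-0.809, 0.11, 0, 0, 0, 0], [-0.908, 0.094, 0, 0, 0, 0], [-0.988, 0.079, 0, 0, 0, 0]]]'

```text
t: 19.98
tool_pos: [584.2, 162.4, 39.6]
orientation: [0.58, 0.814, 0.001, -0.0]
contact_force: [0.2, -0.4, 0.5]
width: 0.6
gripper_force: 0.2
```

```bash
python3 - <<'E'
from h import *
o=manip.observe(); print(o['contact_force'],tob(o['tool_pos']),o['tool_pos'])
for c in('scene','side'):
  cams.read_camera(c)
  print(c,[(round(q['score'],2),q['location'],int(q['mask'].sum())) for q in trace(c,'gate')])
  for g in(1.9,1.37): print(g,proj(c,np.r_[tow([95-90*np.cos(g),120+90*np.sin(g)])[0],45]).round())
E
```

```text
[ 0.22645563 -0.43532763  0.53069713] [[ 79.21773881 260.38022074]] [584.19143306 162.36138207  39.56537575]
scene [(0.65, [242.7, 218.7], 402)]
1.9 [[250. 235.]]
1.37 [[257. 222.]]
side []
1.9 [[295. 186.]]
1.37 [[282. 187.]]
```

Call:
apply_moves --commands '[[[-0.12, -0.036, 0, 0, 0, 0], [-0.228, -0.076, 0, 0, 0, 0], [-0.325, -0.122, 0, 0, 0, 0], [-0.414, -0.174, 0, 0, 0, 0], [-0.502, -0.232, 0, 0, 0, 0], [-0.584, -0.299, 0, 0, 0, 0], [-0.662, -0.369, 0, 0, 0, 0], [-0.733, -0.448, 0, 0, 0, 0], [-0.8, -0.529, 0, 0, 0, 0], [-0.859, -0.617, 0, 0, 0, 0], [-0.912, -0.706, 0, 0, 0, 0], [-0.957, -0.803, 0, 0, 0, 0], [-0.996, -0.901, 0, 0, 0, 0]]]'

```text
t: 21.8
tool_pos: [484.9, 71.8, 39.5]
orientation: [0.58, 0.814, 0.001, -0.0]
contact_force: [0.7, 0.6, -1.0]
width: 0.7
gripper_force: 0.3
```

```bash
python3 - <<'E'
from h import *
o=manip.observe(); print(o['contact_force'],tob(o['tool_pos']),o['tool_pos'])
for c in('scene','side'):
  cams.read_camera(c)
  print(c,[(round(q['score'],2),q['location'],int(q['mask'].sum())) for q in trace(c,'gate')])
  for g in(1.37,.37,): print(g,proj(c,np.r_[tow([95-90*np.cos(g),120+90*np.sin(g)])[0],45]).round())
E
```

```text
[ 0.72622394  0.58975353 -0.97745721] [[-30.94411054 183.47574438]] [484.9466962   71.80524621  39.53018049]
scene [(0.58, [238.7, 206.8], 321), (0.26, [406.7, 275.4], 1568)]
1.37 [[257. 222.]]
0.37 [[248. 199.]]
side [(0.93, [264.2, 192.9], 713)]
1.37 [[282. 187.]]
0.37 [[266. 198.]]
```

Call:
apply_moves --commands '[[[-0.031, -0.101, 0, 0, 0, 0], [-0.049, -0.168, 0, 0, 0, 0], [-0.061, -0.238, 0, 0, 0, 0], [-0.071, -0.308, 0, 0, 0, 0], [-0.077, -0.378, 0, 0, 0, 0], [-0.079, -0.413, 0, 0, 0, 0], [-0.079, -0.448, 0, 0, 0, 0]]]'

```text
t: 22.88
tool_pos: [477.9, 32.1, 39.7]
orientation: [0.58, 0.814, 0.005, -0.002]
contact_force: [2.5, 13.6, -0.2]
width: 0.1
gripper_force: 7.0
```

Call:
apply_moves --commands '[[[0, -0.02, 0, 0, 0, 0], [0, -0.04, 0, 0, 0, 0], [0, -0.04, 0, 0, 0, 0]]]'

```text
t: 23.25
tool_pos: [477.2, 23.1, 39.5]
orientation: [0.58, 0.814, 0.0, -0.0]
contact_force: [-0.4, 0.7, 0.2]
width: 0.8
gripper_force: 0.2
```

```bash
python3 - <<'E'
from h import *
o=manip.observe(); print(o['contact_force'],tob(o['tool_pos']),o['tool_pos'])
for c in('scene','side'):
  cams.read_camera(c)
  for q in trace(c,'gate')[:1]:
    m=q['mask'].astype(np.uint8);h=cv2.convexHull(np.argwhere(m)[:,::-1].astype(np.int32)); print(c,round(q['score'],2),q['location'],cv2.approxPolyDP(h,1.5,True).reshape(-1,2).tolist())
  for g in(0,.1): print(g,proj(c,[np.r_[tow([95-r*np.cos(g),120+r*np.sin(g)])[0],z] for r,z in((8,76),(178,76),(178,13),(8,13))]).round().tolist())
E
```

```text
[-0.40674419  0.69075288  0.16175171] [[-44.99591305 136.21201377]] [477.15019495  23.11717833  39.47088476]
scene 0.75 [235.3, 202.6] [[243, 187], [244, 190], [241, 197], [227, 218], [225, 209], [238, 187]]
0 [[228.0, 210.0], [249.0, 167.0], [249.0, 179.0], [229.0, 221.0]]
0.1 [[228.0, 210.0], [254.0, 169.0], [254.0, 180.0], [229.0, 221.0]]
side 0.82 [260.6, 199.1] [[295, 194], [293, 209], [256, 213], [242, 212], [241, 199], [244, 197]]
0 [[290.0, 193.0], [239.0, 199.0], [240.0, 214.0], [290.0, 209.0]]
0.1 [[290.0, 193.0], [239.0, 196.0], [239.0, 211.0], [290.0, 209.0]]
```

Call:
apply_moves --commands '[[[0, -0.02, 0, 0, 0, 0], [0.003, -0.04, 0, 0, 0, 0], [0.005, -0.06, 0, 0, 0, 0], [0.005, -0.06, 0, 0, 0, 0]]]'

```text
t: 23.95
tool_pos: [477.2, 22.6, 39.6]
orientation: [0.58, 0.814, 0.005, -0.004]
contact_force: [-0.8, 13.8, 2.7]
width: 0.3
gripper_force: 7.0
```

Call:
apply_moves --commands '[[[0, 0.1, 0, 0, 0, 0], [0, 0.3, 0, 0, 0, 0], [-0.05, 0.6, 0, 0, 0, 0], [-0.05, 0.9, 0.3, 0, 0, 0], [-0.05, 0.9, 0.9, 0, 0, 0], [-0.05, 0.9, 0.9, 0, 0, 0], [-0.05, 0.9, 0.9, 0, 0, 0], [-0.05, 0.9, 0.9, 0, 0, 0]]]'

```text
t: 24.95
tool_pos: [471.6, 107.1, 127.5]
orientation: [0.58, 0.814, -0.001, -0.001]
contact_force: [0.3, -0.0, -0.2]
width: 0.2
gripper_force: 0.0
```

```bash
python3 - <<'E'
from lie import *
o=manip.observe(); print(o['contact_force'],tob(o['tool_pos']),o['tool_pos'])
for c in('scene','side'):
  cams.read_camera(c)
  for q in trace(c,'gate')[:1]:
    m=q['mask'].astype(np.uint8);h=cv2.convexHull(np.argwhere(m)[:,::-1].astype(np.int32)); print(c,round(q['score'],2),q['location'],cv2.approxPolyDP(h,1.5,True).reshape(-1,2).tolist())
M=masks((20,-12)); print(fit(up,M,(20,-12),(.25,)),fit(verts,M,(20,-12),(.25,)))
E
```

```text
[ 0.29674048 -0.02656826 -0.20901535] [[-39.5761768  220.21477347]] [471.61777396 107.11259188 127.51148541]
scene 0.77 [237.9, 197.0] [[248, 171], [248, 182], [234, 209], [227, 216], [226, 209], [245, 172]]
side 0.63 [261.5, 199.7] [[295, 193], [294, 209], [242, 213], [240, 199], [243, 196]]
scene 0.86 [195.4, 184.3] 1165.0
side 0.67 [277.6, 227.3] 1235.0
[(np.float64(0.068), [20.25, -13.5, 0.29])] [(np.float64(0.147), [21.38, -12.59, 0.3])]
```

```bash
python3 -c "
from bench import manip
print(manip.job_done())"
```

```text
the job is handed in; nothing more can be done
None
```

I rolled the steel cup over. By the final camera fit it stands mouth up and wholly inside the bay. I then pushed the gate shut, and it stayed shut for about a second after the gripper backed away. I handed the job in at about 25 s of the 59 s allowed, and no verdict came back.

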